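Refit a washer's lint filter hand-tight

ROBOT

A 7-joint arm with a two-finger parallel gripper is mounted at the origin on the work surface. World frame = base frame: x ahead of the robot, y to its left, z up, the work surface at z = 0. Lengths are in m, angles in rad, forces in N, time in s.
With the tool pointing down it reaches from about 0.4 to 0.875 m from the base axis. Payload 19.3 kg.
Tool frame: the origin (TCP) lies at the very end of the fingers, on their centre line; the grasp point (between the pads) lies 19 mm behind it; z points along the fingers, y is the line along which they close (so a half turn about z gives the same grasp; the last joint's range is limited). The gripper opens to 85 mm and grips with 20 to 120 N. Pads are 22 mm wide; open, the fingers measure 114 mm over their backs; the gripper's body (76 mm by 85 mm) begins 54 mm behind the grasp point. The pads swing forward as they close: fully open they stand 13 mm farther back than shut.
Start: joints at [1.094, 0.521, -0.036, 1.599, 0.021, 1.021, -0.113], TCP at [0.247, -0.574, 0.231] pointing down, gripper open.
Joint ranges: [-2.91, 2.91], [-0.3, 2.13], [-1.5, 1.42], [0.17, 2.43], [-1.26, 4.41], [0.16, 1.93], [-2.52, 2.52]. Speed limits (rad/s): [1.89, 1.89, 2.39, 2.39, 3.01, 3.01, 3.01].

INTERFACE

Orientations are given as [roll, pitch, yaw] about the fixed x, y, z axes, in that order (R = Rz(yaw) Ry(pitch) Rx(roll)).
In Python, from workcell import bot gives the robot as it stands. The module is installed in compiled form; this text tells all that it offers.
- The arm moves only by the tool apply_moves, never from a script. Its arguments are lists of equal length, an entry for each row: "claw": the finger opening in m, from 0 to 0.0854; "xyz": the shift along the tool's x, y, z in m, a list of three; "twist": the turn, a rotation vector about the tool's x, y, z in rad, a list of three. A call has 1 to 20 rows; each row shifts and turns the commanded pose from where the row before left it, along the tool's axes as they then stand; what a row does not reach is not made up. A row lasts 1/10 s, in which the tool goes at most 50 mm and 8.59 degrees, less where a joint would pass 70% of its speed; a pose out of reach is approached as far as the arm can. A call with a gripper value outside its range is refused whole. The fingers move at their own pace and stop on an object; "force" is the grip in N (left out, the last holds). Time passes only in rows, so rows that do not move let the fingers close. It gives the time, the measured TCP pose, the force, the opening and the grip force at its end, in the units of the state.
- bot.observe(): the state, without advancing time (a new reading comes with each control period).
- bot.grab_frame(name): name is "scene" or "top" or "wrist"; returns a dict with "img" (400x640x3 uint8, red, green, blue), "vfov" (degrees; the focal length in pixels is half the picture's height over the tangent of half this angle, whatever the lens; pixels are square), "cx", "cy" (the principal point, pixels), "view" (4x4, takes a point from world to camera coordinates). Camera axes: x right, y up, looking along -z (the intrinsics and any distortion apply to the point x, -y, -z); pixel columns grow to the right and rows downward; lengths in m; the calibration is good to about 2 mm. A picture is of the moment at which its call begins. There is no depth.
- bot.job_done(): hands the job in; it is judged then, once.
Trained networks look in the newest picture that a camera, given by its name, has taken for a name from the list of things; names that differ only in an ending like _2 or _b are one class to them, and where a whole thing is asked for, a point or a joint stands for the part that bears it (a point fixed in the world has none). Each returns a list of dicts, best first, with "score" (0 to 1); they miss things now and then, are a little off and sometimes report something else, mostly with a low value. They report only what shows in the picture. A call takes as long as a camera call. They do not tell look-alikes from the thing itself.
- bot.find_in(camera, query): "position" ([x, y, z] in m, in world coordinates, good to about 4 mm: the middle of the surface that is visible of it).
The state is a dict: "clock": time; "qpos": joint angles; "qd": joint speeds; "joint_efforts": joint torques, N m; "position": TCP position; "tool_rot": TCP orientation; "force": force on the tool from outside, world axes, zero at the start; "moment": the same for the moment, N m; "grip_width": finger opening in m; "finger_force": force on a finger pad.
Only numpy, scipy, OpenCV 4.12 (cv2) and the standard library are available. Lean on these libraries where they do the work, as an engineer would, in place of code of your own. Each camera call takes 0.05 s, during which the arm holds its last target. There are 200 camera calls.

TASK

A washing machine's drain pump is on the folding counter, and its rinsed lint filter stands in the tray: lift the filter by its bar handle and lower it into the pump's round mouth, its two lugs through the two slots, until it rests on the rubber seal. Turn it clockwise until the ramps pull it down hand-tight, about 0.3 N m at the handle, then let go; the seal may be new or worn, so go by feel, stop when it firms up and never force it. Leave the detergent bottle, the dosing cup and the screwdriver where they are.

Things in the scene. Friction and masses are not known exactly. Their poses are not given: they have to be found in the camera images.
- filter: Loose off-white plastic lint filter, about 0.16 kg, standing upright in the tray. Origin: centre of its underside; z up along its axis. Basket 47 mm diameter with a chamfered foot, then, widening from 30 to 42 mm up, plug 51 mm diameter up to 60 mm; round flange 88 mm diameter, 60 to 64 mm; on it the bar handle, along x. A half turn about z changes nothing.
- handle (a point): Middle of the filter's bar handle, 76 mm above its underside. The bar is 64 mm long (x), 14 mm wide (y), and stands 24 mm above the flange, 64 to 88 mm above the underside.
- lug (a point): Tip of one of the filter's two lugs, which lie under the bar's two ends (+x and -x), hidden from above by the flange. Each reaches 31.5 mm from the axis, is 12 mm wide and 4 mm thick, 46 to 52 mm above the underside, its top sloped to match the pump's ramps.
- pump: Drain pump, fixed on a steel foot plate 235 x 135 mm: off-white upright sump, 88 mm across, mouth on top; motor on its +x side and hose stubs on +y and -y, all below 95 mm. Origin: on the mouth's axis at counter height; z up. With the lugs through the slots and the flange resting on the seal, the filter's underside is 61.5 to 65.5 mm above this origin; lugs still on top of the lip: 72 mm or more.
- mouth (a point): Centre of the pump's mouth, on the bore axis in the plane of the collar's top, 118.5 mm above the counter; axes as the pump's. Bore 54 mm across inside a collar 72 mm across. Over 30 N between filter and pump, on lugs or lip, breaks them.
- slot (a point): One of two slots in the lip round the bore, at the pump's +x and -x (ribs outside the sump mark them): 16 mm wide at the bore, wider outwards, to 33 mm from the axis; this point is 30 mm out, at the lip's top. Clockwise from each, seen from above, a ramp under the lip falls 5.4 mm per rad for 1.45 rad; its start clears a resting lug by 1.2 to 5.2 mm. Counter-clockwise is a stop.
- seal_seat (a point): On the axis, 116 mm up, at the foot of the black rubber seal ring (73 to 85 mm diameter) round the collar. The ring's top is 121.5 mm (worn) to 125.5 mm (new) up, unknown; it gives 1 mm per 30 N. Turning is nearly free for 0.3 to 1.15 rad from the slots, then the twist climbs to 0.3 N m in 0.15 rad. Clamp in N = 28 to 52 x twist in N m (friction varies); 8 to 16 N is right and holds when let go.
- tray: Fixed shallow grey plastic tray, 190 x 170 mm, 22 mm high, floor 4 mm thick, in which the filter stands. Origin: centre of its underside.
- detergent: Bystander: loose white detergent bottle, 72 mm diameter, 200 mm tall, upright. Origin: centre of its underside.
- dosing_cup: Bystander: loose grey plastic dosing cup, 68 mm across the rim, 60 mm tall. Origin: centre of its underside.
- screwdriver: Bystander: loose screwdriver lying flat along its x, about 200 mm long. Origin: near its middle, at counter height.
Not all that is in view belongs to the job. Of the things shaped like the filter, the white one is meant.

How it is judged:
On the way:
1. the filter stands in the mouth with its lugs through the slots (z of filter in the frame of pump below 0.067 m and horizontal distance between filter and pump below 0.004 m and angle between the x axis of filter and the x axis of pump, either way round below 0.25 rad), for 0.1 s.
At the end, for the whole second after the job is handed in: The filter sits straight in the mouth (within 3 mm and 0.04 rad), flange down on the seal, turned clockwise at least 0.25 rad from the slots, clamped by its ramps with 6 to 22 N (about 0.3 N m of twist), at rest and released; bottle, cup and screwdriver within 30 mm of their places (z of filter in the frame of pump below 0.067 m and horizontal distance between filter and pump below 0.003 m and angle between the z axis of filter and the z axis of pump, either way round below 0.04 rad and angle between the x axis of filter and the x axis of pump, either way round above 0.25 rad and contact force between filter and pump between 6 and 22 N and linear speed of filter below 0.01 m/s and distance of each of detergent, dosing_cup, screwdriver from where it was at the start of the episode below 0.03 m); the robot touches nothing.
It fails at once if the filter is forced: over 30 N between it and the pump breaks its lugs (contact force between filter and pump above 30 N).
It fails at once if the detergent bottle is disturbed (distance of detergent from where it was at the start of the episode above 0.03 m).
It fails at once if the dosing cup is disturbed (distance of dosing_cup from where it was at the start of the episode above 0.03 m).
It fails at once if the screwdriver is disturbed (distance of screwdriver from where it was at the start of the episode above 0.03 m).
It also fails if it takes over 72 s, if anything falls off the work surface, if the arm or the gripper's body presses on something with over 40 N, if the wrist force passes 120 N, or if a joint passes its speed limit or range.

## Working session

There is one attempt and no reset: what is moved stays moved. The work goes in short steps, Python scripts to look and compute and a tool call to move; the robot and the scene stay as the last step left them, time stands still between calls to the robot, and variables do not carry over. Pictures are saved under pics/ and viewed, at most 10 in all, crops included, and the job is handed in when it is done.

Besides the shell and the picture viewer there is one more tool, called after "Call:" as name(argument=value, ...), one argument or row to a line, values as JSON. apply_moves: Moves the arm, as the interface text tells. Its arguments: {"type":"object","properties":{"claw":{"type":"array"},"xyz":{"type":"array"},"twist":{"type":"array"},"force":{"type":"number"}},"required":["claw","xyz","twist"]}

```bash
mkdir -p pics; cat > h.py <<'E'
from workcell import bot
import numpy as np, cv2
def shot(cam,fn):
    f=bot.grab_frame(cam); cv2.imwrite('pics/'+fn,f['img'][:,:,::-1]); return f
def proj(f,P):
    P=np.atleast_2d(P); V=np.array(f['view']); c=(V[:3,:3]@P.T).T+V[:3,3]
    F=200/np.tan(np.radians(f['vfov'])/2)
    return np.c_[f['cx']+F*c[:,0]/-c[:,2], f['cy']-F*c[:,1]/-c[:,2]]
def ray(f,u,v,z):
    V=np.array(f['view']);F=200/np.tan(np.radians(f['vfov'])/2)
    d=V[:3,:3].T@np.array([(u-f['cx'])/F,-(v-f['cy'])/F,-1]); o=-V[:3,:3].T@V[:3,3]
    return o+d*(z-o[2])/d[2]
E
python3 - <<'E'
from h import *
s=bot.observe(); print({k:np.round(v,3) for k,v in s.items()})
fs={}
for c in('top','scene'):
    fs[c]=f=shot(c,c+'0.png'); print(c,f.keys(),f['vfov'],f['cx'],f['cy'])
    for q in('filter','handle','pump','mouth','slot','tray','detergent','dosing_cup','screwdriver'):
        for r in bot.find_in(c,q)[:4]:
            print(q,np.round(r['position'],3),round(r['score'],2),proj(f,r['position']).round()[0])
a=cv2.imread('pics/top0.png');b=cv2.imread('pics/scene0.png')
E
```

```text
{'clock': np.float64(0.0), 'qpos': array([ 1.094,  0.522, -0.036,  1.6  ,  0.021,  1.021, -0.113]), 'qd': array([-0.   ,  0.   ,  0.   ,  0.   , -0.001,  0.   , -0.   ]), 'joint_efforts': array([ 0.0000e+00, -9.2708e+01,  1.9800e+00, -3.6993e+01,  1.8000e-02,
        8.0000e-03, -0.0000e+00]), 'position': array([ 0.247, -0.574,  0.231]), 'tool_rot': array([-3.14 ,  0.   ,  0.407]), 'force': array([-0.205, -0.223, -0.182]), 'moment': array([ 0.022,  0.017, -0.014]), 'finger_force': np.float64(0.0), 'grip_width': np.float64(0.085)}
top dict_keys(['img', 'vfov', 'cx', 'cy', 'view']) 49.6106721095202 321.64180512968966 199.42370590226682
filter [ 0.361 -0.154  0.066] 0.77 [368. 257.]
filter [ 0.555 -0.178  0.071] 0.69 [375. 193.]
filter [ 0.398 -0.005  0.068] 0.69 [318. 245.]
handle [ 0.403 -0.007  0.063] 0.96 [319. 244.]
handle [ 0.359 -0.15   0.064] 0.86 [367. 258.]
handle [ 0.555 -0.18   0.067] 0.57 [375. 193.]
pump [0.518 0.196 0.01 ] 0.87 [255. 208.]
mouth [0.52  0.195 0.015] 0.75 [255. 207.]
slot [0.519 0.198 0.013] 0.68 [254. 207.]
slot [0.521 0.403 0.129] 0.27 [177. 203.]
tray [ 
[... 341 characters left out ...]
6132562195 317.9884604511919 209.4504814837447
filter [ 0.568 -0.18   0.069] 0.95 [240. 229.]
filter [ 0.412 -0.009  0.061] 0.88 [309. 175.]
filter [ 0.375 -0.153  0.066] 0.8 [253. 165.]
handle [ 0.565 -0.18   0.066] 0.83 [240. 229.]
handle [ 0.412 -0.01   0.065] 0.82 [309. 174.]
handle [ 0.374 -0.153  0.061] 0.56 [253. 165.]
pump [0.552 0.191 0.044] 0.75 [394. 221.]
mouth [0.556 0.187 0.048] 0.59 [393. 222.]
slot [0.553 0.191 0.043] 0.74 [394. 222.]
tray [ 0.59  -0.161  0.002] 0.57 [251. 250.]
detergent [0.547 0.406 0.116] 0.57 [489. 200.]
dosing_cup [ 0.678 -0.023  0.03 ] 0.63 [309. 276.]
screwdriver [ 0.505 -0.42   0.022] 0.8 [146. 222.]
screwdriver [ 0.564 -0.18   0.065] 0.23 [240. 229.]
```

View pics/top0.png

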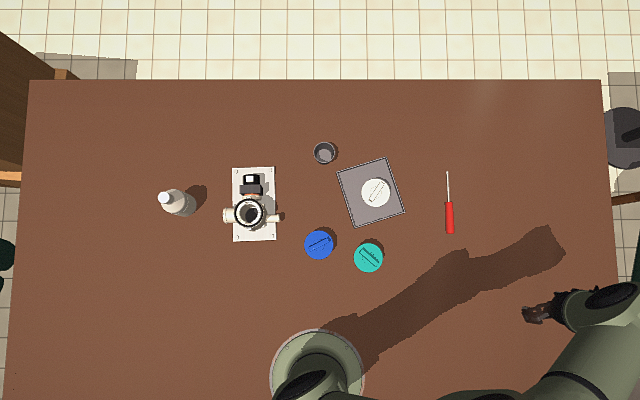

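View pics/scene0.png

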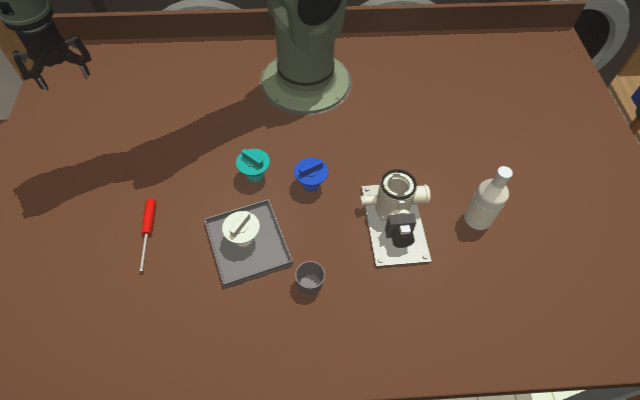

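In the top picture, three things are filter-shaped: blue (319,244), teal (368,258) and off-white (375,193). The off-white one stands in the tray at (370,192), so it fits the description. The pump is at (254,205), its motor pointing up the picture (+x). I'll confirm in one enlarged crop.

```bash
python3 - <<'E'
import cv2,numpy as np
a=cv2.imread('pics/top0.png')
l=cv2.resize(a[160:230,340:410],(560,560)[:2] and (395,395),interpolation=cv2.INTER_CUBIC)
r=cv2.resize(a[180:250,215:285],(395,395),interpolation=cv2.INTER_CUBIC)
cv2.imwrite('pics/crop.png',np.hstack([l,r]))
E
```

```text
(no output)
```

View pics/crop.png

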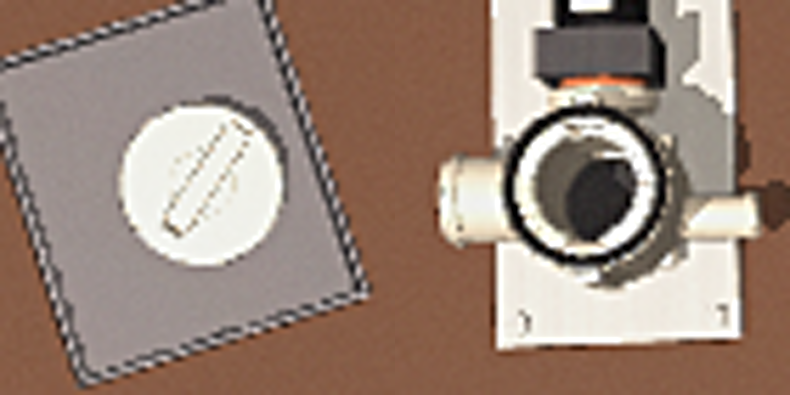

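The crop confirms it: the off-white filter stands in the tray, flange centre at about px (375.8,192.6), with its bar running up and to the right. The pump's mouth ring is centred at about px (248.7,212.8), with the motor up.

```bash
python3 - <<'E'
from h import *
f=bot.grab_frame('top')
c=lambda u,v:(340+u/5.643,160+v/5.643)
p=lambda u,v:(215+(u-395)/5.643,180+v/5.643)
print('filter',ray(f,*c(202,184),.068))
a=ray(f,*c(170,230),.092);b=ray(f,*c(243,127),.092);print('bar',a,b,np.arctan2(*(b-a)[1::-1]))
print('mouth',ray(f,*p(585,185),.122))
a=ray(f,*p(742,335),.003);b=ray(f,*p(735,0),.003);print(np.arctan2(*(b-a)[1::-1]))
a=ray(f,*p(498,348),.003);b=ray(f,*p(493,0),.003);print(np.arctan2(*(b-a)[1::-1]))
E
```

```text
filter [ 0.55740614 -0.18081376  0.068     ]
bar [ 0.52939697 -0.16013898  0.092     ] [ 0.5846461 -0.2001034  0.092    ] -0.6262253988398477
mouth [0.49153007 0.19762096 0.122     ]
0.030234219116654398
0.036186454472231906
```

Call:
apply_moves(
  claw=[0.085,0.085,0.085,0.085,0.085,0.085,0.085,0.085,0.085,0.085,0.085,0.085,0.085,0.085,0.085,0.085],
  xyz=[
    [0.0275,-0.015,-0.003],
    [0.0275,-0.015,-0.003],
    [0.0275,-0.015,-0.003],
    [0.0275,-0.015,-0.003],
    [0.0275,-0.015,-0.003],
    [0.0275,-0.015,-0.003],
    [0.0275,-0.015,-0.003],
    [0.0275,-0.015,-0.003],
    [0.0275,-0.015,-0.003],
    [0.0275,-0.015,-0.003],
    [0.0275,-0.015,-0.003],
    [0.0275,-0.015,-0.003],
    [0.0275,-0.015,-0.003],
    [0.0275,-0.015,-0.003],
    [0.0275,-0.015,-0.003],
    [0.0275,-0.015,-0.003],
  ],
  twist=[
    [0,0,0],
    [0,0,0],
    [0,0,0],
    [0,0,0],
    [0,0,0],
    [0,0,0],
    [0,0,0],
    [0,0,0],
    [0,0,0],
    [0,0,0],
    [0,0,0],
    [0,0,0],
    [0,0,0],
    [0,0,0],
    [0,0,0],
    [0,0,0],
  ],
)

```text
clock: 2.65
position: [0.5571, -0.1784, 0.2795]
tool_rot: [3.141, -0.0, 0.407]
force: [1.2, 0.2, 0.8]
grip_width: 0.085
finger_force: 0.0
```

Call:
apply_moves(
  claw=[0.085,0.085,0.085,0.085,0.085,0.085,0.085,0.085,0.085,0.085,0.085,0.085,0.085,0.085,0.085,0.085],
  xyz=[
    [0,0,0],
    [0,0,0],
    [0,0,0],
    [0,0,0],
    [0,0,0],
    [0,0,0],
    [0,0,0],
    [0,0,0],
    [0,0,0],
    [0,0,0],
    [0,0,0],
    [0,0,0],
    [0,0,0],
    [0,0,0],
    [0,0,0],
    [0,0,0],
  ],
  twist=[
    [0,0,-0.14],
    [0,0,-0.14],
    [0,0,-0.14],
    [0,0,-0.14],
    [0,0,-0.14],
    [0,0,-0.14],
    [0,0,-0.14],
    [0,0,-0.14],
    [0,0,-0.14],
    [0,0,-0.14],
    [0,0,-0.14],
    [0,0,-0.14],
    [0,0,-0.14],
    [0,0,-0.14],
    [0,0,-0.14],
    [0,0,0],
  ],
)

```text
clock: 4.25
position: [0.5564, -0.1797, 0.2792]
tool_rot: [3.141, -0.0, 2.509]
force: [-0.7, -0.1, -0.4]
grip_width: 0.085
finger_force: 0.0
```

```bash
python3 - <<'E'
from h import *
f=shot('wrist','w1.png'); s=bot.observe(); print(s['position'],s['tool_rot'],s['qpos'].round(2) if hasattr(s['qpos'],'round') else s['qpos'])
print(f['vfov'],f['cx'],f['cy'],-np.array(f['view'])[:3,:3].T@np.array(f['view'])[:3,3])
for q in('filter','handle'):
    for r in bot.find_in('wrist',q)[:3]: print(q,np.round(r['position'],4),r['score'],proj(f,r['position'])[0])
E
```

```text
[ 0.55635985 -0.17972004  0.27924038] [ 3.14136606e+00 -1.79621902e-04  2.50343453e+00] [ 0.65  0.47 -0.63  1.63  0.3   1.14  0.88]
60.92617703062284 326.7326269856095 197.25428819639765 [ 0.48845516 -0.12981851  0.42168142]
filter [ 0.5643 -0.1772  0.0654] 0.64 [332.70598109 167.83867903]
filter [ 0.3872 -0.1728  0.0677] 0.61 [224.90831788  16.24295542]
filter [0.6247 0.1505 0.0124] 0.19 [609.10086235  25.75329637]
handle [ 0.3838 -0.1711  0.0588] 0.78 [226.49579511  13.49992018]
handle [ 0.5531 -0.1779  0.0695] 0.65 [326.01692273 160.84162438]
```

View pics/w1.png

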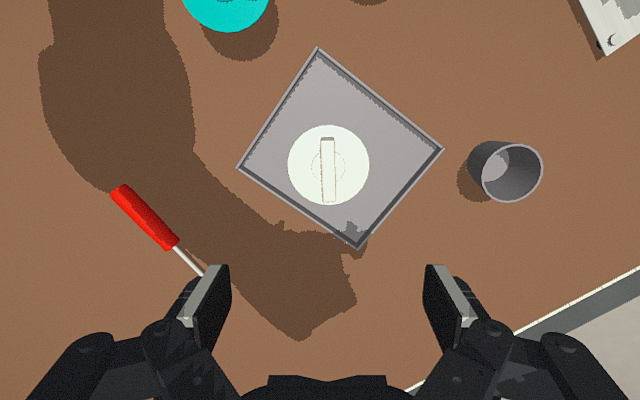

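The wrist picture shows the white flange centred at about (328.5,165), with its bar nearly vertical from (327,138) to (329,203). Cup (510,172) and screwdriver (145,215) are well clear.

```bash
python3 - <<'E'
from h import *
f=bot.grab_frame('wrist'); im=f['img'].astype(int)
m=((im.min(2)>190)).astype(np.uint8); m[:, :270]=0;m[:,390:]=0;m[:100]=0;m[230:]=0
n,l,st,ce=cv2.connectedComponentsWithStats(m);i=1+st[1:,4].argmax()
c=max(cv2.findContours((l==i).astype(np.uint8),0,1)[0],key=len)
e=cv2.fitEllipse(cv2.convexHull(c)); print(e,st[i])
print('flange',ray(f,*e[0],.068))
a=ray(f,328.5,203,.092);b=ray(f,327,138,.092);d=b-a;print('bar mid',(a+b)/2,np.linalg.norm(d),np.arctan2(d[1],d[0]))
s=bot.observe();print(s['position'],s['tool_rot'])
# gradient-based bar edge angle
g=cv2.cvtColor(f['img'],cv2.COLOR_RGB2GRAY)
for r in range(140,202,8): print(r,g[r,316:342])
E
```

```text
((327.9812316894531, 164.51039123535156), (79.75757598876953, 81.58380889892578), 87.32557678222656) [ 288  125   81   80 4977]
flange [ 0.55788302 -0.17878285  0.068     ]
bar mid [ 0.55885306 -0.17987493  0.092     ] 0.06692732366038054 2.5256848152311657
[ 0.55644145 -0.17953889  0.27934057] [-3.14157092e+00  1.01131445e-04  2.50325426e+00]
140 [243 241 243 249 182 173 188 190 192 193 197 199 199 202 184 175 198 167
 237 243 241 241 239 240 242 241]
148 [241 242 245 216 185 227 243 241 241 241 240 241 239 240 240 241 244 236
 185 232 243 241 241 240 241 241]
156 [226 241 245 241 166 217 242 241 240 239 240 241 240 241 239 240 242 238
 192 235 242 242 240 241 231 236]
164 [240 240 241 246 200 203 237 241 241 240 239 241 240 240 240 241 242 239
 212 236 242 242 240 240 240 241]
172 [240 241 241 245 243 175 222 242 242 240 240 241 240 241 241 240 240 243
 230 211 237 241 240 241 241 240]
180 [242 242 241 243 212 159 213 241 241 240 241 241 240 240 240 240 240 243
 234 197 231 222 238 241 240 241]
188 [241 241 241 241 244 241 197 228 242 240 240 239 240 241 241 241 242 241
 239 208 236 241 241 240 240 241]
196 [242 240 240 240 245 215 146 215 242 241 239 240 241 239 241 241 240 241
 242 229 206 236 240 241 240 240]
```

Call:
apply_moves(
  claw=[0.06,0.06,0.06,0.06,0.06,0.06,0.06,0.06,0.06,0.06,0.06,0.06,0.06,0.06],
  xyz=[
    [-0.001,0.001,0.02],
    [0,0,0.025],
    [0,0,0.025],
    [0,0,0.025],
    [0,0,0.025],
    [0,0,0.025],
    [0,0,0.02],
    [0,0,0.015],
    [0,0,0.01],
    [0,0,0.01],
    [0,0,0.005],
    [0,0,0.003],
    [0,0,0],
    [0,0,0],
  ],
  twist=[
    [0,0,-0.032],
    [0,0,0],
    [0,0,0],
    [0,0,0],
    [0,0,0],
    [0,0,0],
    [0,0,0],
    [0,0,0],
    [0,0,0],
    [0,0,0],
    [0,0,0],
    [0,0,0],
    [0,0,0],
    [0,0,0],
  ],
)

```text
clock: 5.85
position: [0.5581, -0.1794, 0.0717]
tool_rot: [3.141, 0.001, 2.539]
force: [0.2, -0.1, -0.3]
grip_width: 0.0601
finger_force: 0.0
```

Call:
apply_moves(
  claw=[0.04,0.03,0.02,0.01,0.005,0.005,0.005,0.005,0.005,0.005,0.005,0.005],
  xyz=[
    [0,0,0],
    [0,0,0],
    [0,0,0],
    [0,0,0],
    [0,0,0],
    [0,0,0],
    [0,0,0],
    [0,0,0],
    [0,0,0],
    [0,0,0],
    [0,0,0],
    [0,0,0],
  ],
  twist=[
    [0,0,0],
    [0,0,0],
    [0,0,0],
    [0,0,0],
    [0,0,0],
    [0,0,0],
    [0,0,0],
    [0,0,0],
    [0,0,0],
    [0,0,0],
    [0,0,0],
    [0,0,0],
  ],
  force=60,
)

```text
clock: 7.05
position: [0.5581, -0.1793, 0.0716]
tool_rot: [3.141, 0.001, 2.539]
force: [0.5, 0.5, 5.4]
grip_width: 0.0131
finger_force: 59.5
```

Call:
apply_moves(
  claw=[0.005,0.005,0.005,0.005,0.005,0.005,0.005,0.005,0.005,0.005,0.005,0.005,0.005,0.005,0.005,0.005,0.005,0.005,0.005,0.005],
  xyz=[
    [0,0,-0.01],
    [0,0,-0.02],
    [0,0,-0.03],
    [0,0,-0.03],
    [0,0,-0.03],
    [0,0,-0.03],
    [0,0,-0.03],
    [0.0184,0.02,0],
    [0.0184,0.02,0],
    [0.0184,0.02,0],
    [0.0184,0.02,0],
    [0.0184,0.02,0],
    [0.0184,0.02,0],
    [0.0184,0.02,0],
    [0.0184,0.02,0],
    [0.0184,0.02,0],
    [0.0184,0.02,0],
    [0,0,0],
    [0,0,0],
    [0,0,0],
  ],
  twist=[
    [0,0,0],
    [0,0,0],
    [0,0,0],
    [0,0,0],
    [0,0,0],
    [0,0,0],
    [0,0,0],
    [0,0,0],
    [0,0,0],
    [0,0,0],
    [0,0,0],
    [0,0,0],
    [0,0,0],
    [0,0,0],
    [0,0,0],
    [0,0,0],
    [0,0,0],
    [0,0,-0.12],
    [0,0,-0.13],
    [0,0,-0.13],
  ],
)

```text
clock: 9.05
position: [0.5193, 0.09, 0.2517]
tool_rot: [-3.141, -0.0, 2.925]
force: [0.4, -0.1, -1.1]
grip_width: 0.0129
finger_force: 58.6
```

Call:
apply_moves(
  claw=[0.005,0.005,0.005],
  xyz=[
    [0,0,0],
    [0,0,0],
    [0,0,0],
  ],
  twist=[
    [0,0,-0.13],
    [0,0,-0.126],
    [0,0,0],
  ],
)

```text
clock: 9.35
position: [0.5194, 0.0896, 0.2515]
tool_rot: [3.142, -0.0, -3.106]
force: [-0.5, 0.1, -1.5]
grip_width: 0.0122
finger_force: 58.7
```

```bash
python3 - <<'E'
from h import *
f=shot('wrist','w2.png'); s=bot.observe(); print(s['position'],s['tool_rot'],np.round(s['qpos'],2),np.round(s['force'],2))
print(proj(f,[[.4915,.1976,.122],[.5,.2,.003]]), -np.array(f['view'])[:3,:3].T@np.array(f['view'])[:3,3])
for q in('mouth','slot','pump'):
    for r in bot.find_in('wrist',q)[:3]: print(q,np.round(r['position'],4),r['score'],proj(f,r['position'])[0])
E
```

```text
[0.51944707 0.08959495 0.25149748] [ 3.14151091e+00 -3.17812223e-04 -3.11115321e+00] [ 0.35  0.45 -0.86  1.8   0.39  1.06  0.95] [ 0.54  0.07 -1.53]
[[460.17841612 158.19540474]
 [422.77141174 143.13750988]] [0.43539929 0.08702834 0.39401658]
slot [0.4928 0.1925 0.0602] 0.85 [431.59445923 145.73366185]
pump [0.4843 0.191  0.0623] 0.7 [431.87298115 137.38374003]
```

View pics/w2.png

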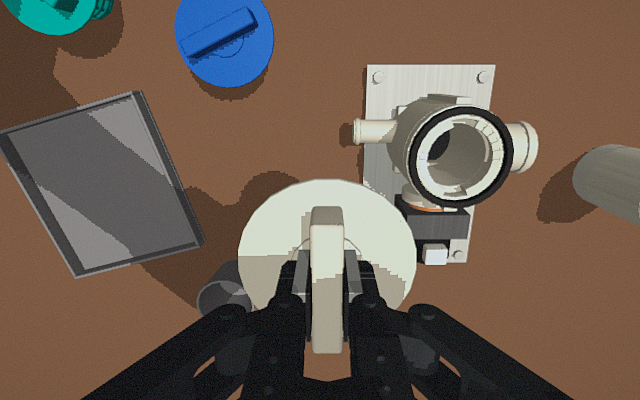

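Wrist view: the filter is held upright with its flange centred near (327,268) and its bar vertical between the pads. The pump's seal ring is centred near (460,157), the motor below it, with slots seemingly near (457,190) and (457,120). I'll enlarge the mouth.

```bash
python3 - <<'E'
from h import *
f=bot.grab_frame('wrist'); im=f['img']
cv2.imwrite('pics/w2c.png',cv2.resize(im[97:217,400:520,::-1],(600,600),interpolation=cv2.INTER_CUBIC))
m=(im.max(2)<60).astype(np.uint8); m[:95]=0;m[197:]=0;m[:,:400]=0;m[:,525:]=0
n,l,st,ce=cv2.connectedComponentsWithStats(m);i=1+st[1:,4].argmax();print(st[i])
p=np.argwhere(l==i)[:,::-1].astype(np.float32)
e=cv2.fitEllipse(cv2.convexHull(p));print(e)
for z in(.1205,.1235): print(z,ray(f,*e[0],z))
s=bot.observe();print(s['grip_width'])
E
```

```text
[ 408  106  106   91 1986]
((460.3972473144531, 155.562255859375), (97.30865478515625, 108.40656280517578), 55.916587829589844)
0.1205 [0.49042562 0.19823084 0.1205    ]
0.1235 [0.4898229 0.1970172 0.1235   ]
0.012569281012821492
```

View pics/w2c.png

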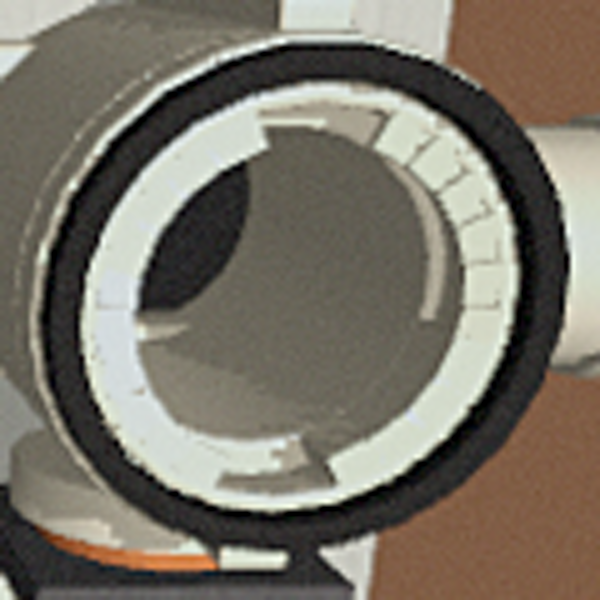

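```bash
python3 - <<'E'
from h import *
f=bot.grab_frame('wrist')
P=lambda u,v: ray(f,400+u/5-.4,97+v/5-.4,.1185)
cs=[P(262,113),P(388,113),P(217,485),P(335,487)]
t=(cs[0]+cs[1])/2;b=(cs[2]+cs[3])/2
print('corners',np.round(cs,4)); print('mid',(t+b)/2,'yaw',np.arctan2(*(b-t)[1::-1]),np.linalg.norm(b-t))
# collar outer edge via inner boundary of black ring
im=f['img'];m=(im.max(2)>130).astype(np.uint8)
q=[(80,320),(520,290),(310,80),(290,512),(135,180),(150,450),(450,150),(455,450)]
w=np.array([P(*x)[:2] for x in q]);A=np.c_[2*w,np.ones(8)];s=np.linalg.lstsq(A,(w**2).sum(1),rcond=None)[0]
print('circle',s[:2],np.sqrt(s[2]+s[:2]@s[:2]))
def draw(c,yaw):
    out=[]
    for r,z in((36,.1185),(27,.1185)):
        a=np.linspace(0,2*np.pi,200); out.append(np.c_[c[0]+r/1e3*np.cos(a),c[1]+r/1e3*np.sin(a),0*a+z])
    for k in(0,np.pi):
        for h in(-.3,.3):
            r=np.linspace(.027,.033,20);out.append(np.c_[c[0]+r*np.cos(yaw+k+h),c[1]+r*np.sin(yaw+k+h),0*r+.1185])
    return out
for yaw in(.033,):
    c=s[:2]
    g=cv2.resize(im[97:217,400:520,::-1],(600,600),interpolation=cv2.INTER_CUBIC)
    for o in draw(c,yaw):
        for u,v in proj(f,o): cv2.circle(g,(int((u-400+.4)*5),int((v-97+.4)*5)),1,(0,0,255),-1)
cv2.imwrite('pics/ov.png',g)
# held filter flange circle
m=((im.min(2)>120)).astype(np.uint8)
st=bot.observe();T=st['position'];print(T,st['tool_rot'])
z=T[2]-.0676+.064
E=[(238,262),(416,262),(327,179),(253,213),(401,213),(243,290)]
w=np.array([ray(f,u,v,z)[:2] for u,v in E]);A=np.c_[2*w,np.ones(len(w))];s2=np.linalg.lstsq(A,(w**2).sum(1),rcond=None)[0]
print('flange',s2[:2],np.sqrt(s2[2]+s2[:2]@s2[:2]))
a=ray(f,328,207,z+.024);b=ray(f,327.5,352,z+.024);print('bar',(a+b)/2,np.linalg.norm(a-b),np.arctan2(*(a-b)[1::-1]))
E
```

```text
corners [[0.4618 0.1878 0.1185]
 [0.4612 0.2077 0.1185]
 [0.524  0.1895 0.1185]
 [0.5238 0.2096 0.1185]]
mid [0.49269596 0.1986495  0.1185    ] yaw 0.028773312044801522 0.062405910600261905
circle [0.49315792 0.19915813] 0.03563141118701706
[0.51961163 0.08982394 0.25143196] [-3.14144804e+00  1.02094255e-04 -3.11021076e+00]
flange [0.52097046 0.09013497] 0.04372391348492972
bar [0.51634835 0.0904558  0.27183196] 0.06974713690500241 -3.1129451304611764
```

View pics/ov.png

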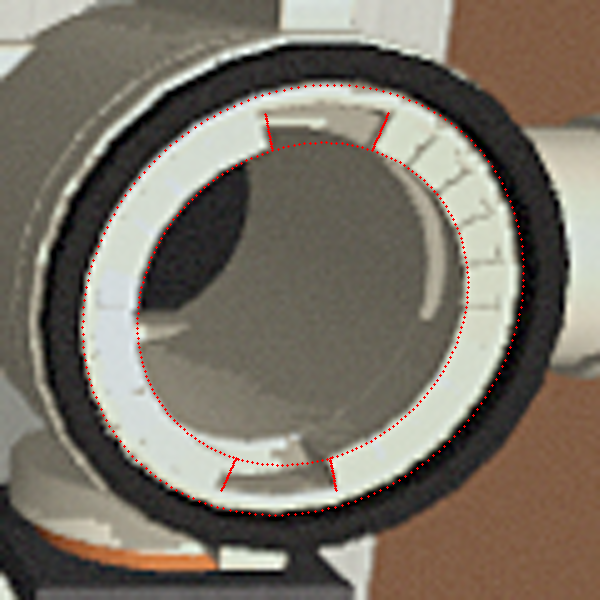

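The overlay fits the collar and slots: mouth at (0.493,0.199), yaw 0.029. Next I go above it and lower in steps, feeling for contact.

Call:
apply_moves(
  claw=[0.005,0.005,0.005,0.005,0.005,0.005,0.005,0.005,0.005,0.005,0.005],
  xyz=[
    [0.004,0.0183,0],
    [0.004,0.0183,0],
    [0.004,0.0183,0],
    [0.004,0.0183,0],
    [0.004,0.0183,0],
    [0.004,0.0183,0],
    [0,0,0.02],
    [0,0,0.02],
    [0,0,0.01],
    [0,0,0],
    [0,0,0],
  ],
  twist=[
    [0,0,0],
    [0,0,0],
    [0,0,0],
    [0,0,0],
    [0,0,0],
    [0,0,0],
    [0,0,0],
    [0,0,0],
    [0,0,0],
    [0,0,0],
    [0,0,0],
  ],
)

```text
clock: 10.75
position: [0.4922, 0.1989, 0.2019]
tool_rot: [3.141, 0.0, -3.109]
force: [-0.7, -0.2, -1.4]
grip_width: 0.0126
finger_force: 58.7
```

```bash
python3 - <<'E'
from h import *
f=shot('scene','s2.png');g=shot('top','t2.png')
a=cv2.resize(f['img'][130:250,340:460,::-1],(395,395),interpolation=cv2.INTER_CUBIC)
b=cv2.resize(shot('wrist','w3.png')['img'][:,:,::-1],(400,250));b=cv2.copyMakeBorder(b,0,145,0,0,0)
cv2.imwrite('pics/c3.png',np.hstack([a,b]))
s=bot.observe();print(s['position'],s['tool_rot'],s['force'],s['moment'])
E
```

```text
[0.49238189 0.19887818 0.20209903] [ 3.14122988e+00  1.10296569e-03 -3.10882354e+00] [-0.66040356 -0.61074679 -2.12532604] [ 0.01480438 -0.04929435  0.01393491]
```

View pics/c3.png

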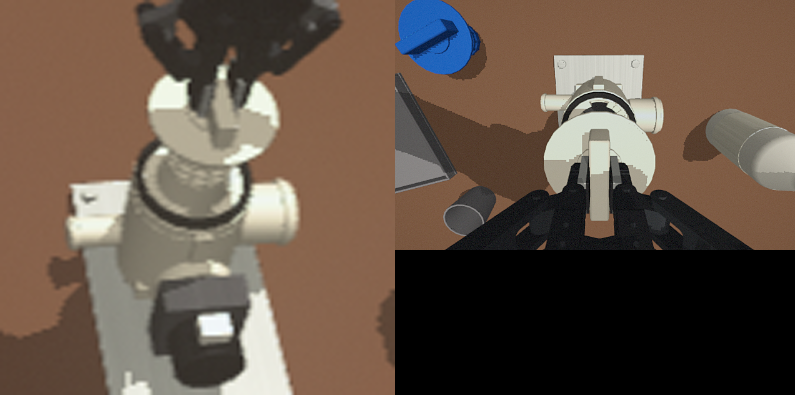

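The filter hangs level above the ring at crop px (200,150). Lowering the basket into the bore.

Call:
apply_moves(
  claw=[0.005,0.005,0.005,0.005,0.005,0.005,0.005],
  xyz=[
    [0,0,0.01],
    [0,0,0.01],
    [0,0,0.01],
    [0,0,0.01],
    [0,0,0.005],
    [0,0,0.005],
    [0,0,0],
  ],
  twist=[
    [0,0,0],
    [0,0,0],
    [0,0,0],
    [0,0,0],
    [0,0,0],
    [0,0,0],
    [0,0,0],
  ],
)

```text
clock: 11.6
position: [0.4918, 0.1987, 0.1507]
tool_rot: [-3.141, -0.001, -3.108]
force: [0.5, -1.1, -1.1]
grip_width: 0.0124
finger_force: 58.7
```

Call:
apply_moves(
  claw=[0.005,0.005,0.005,0.005,0.005],
  xyz=[
    [0,0,0.003],
    [0,0,0.003],
    [0,0,0.002],
    [0,0,0.001],
    [0,0,0],
  ],
  twist=[
    [0,0,0],
    [0,0,0],
    [0,0,0],
    [0,0,0],
    [0,0,0],
  ],
)

```text
clock: 12.1
position: [0.492, 0.1987, 0.1422]
tool_rot: [3.142, -0.0, -3.108]
force: [0.5, -0.1, -2.3]
grip_width: 0.0128
finger_force: 58.7
```

Call:
apply_moves(
  claw=[0.005,0.005,0.005,0.005],
  xyz=[
    [0,0,0.001],
    [0,0,0.001],
    [0,0,0.001],
    [0,0,0],
  ],
  twist=[
    [0,0,0],
    [0,0,0],
    [0,0,0],
    [0,0,0],
  ],
)

```text
clock: 12.5
position: [0.4919, 0.1987, 0.1392]
tool_rot: [-3.142, -0.0, -3.108]
force: [-1.1, 0.8, -1.9]
grip_width: 0.0131
finger_force: 58.7
```

Call:
apply_moves(
  claw=[0.005,0.005,0.005],
  xyz=[
    [0,0,0.001],
    [0,0,0.001],
    [0,0,0],
  ],
  twist=[
    [0,0,0],
    [0,0,0],
    [0,0,0],
  ],
)

```text
clock: 12.8
position: [0.4919, 0.1987, 0.1372]
tool_rot: [-3.142, -0.0, -3.108]
force: [0.7, -1.1, -1.9]
grip_width: 0.0129
finger_force: 58.7
```

Call:
apply_moves(
  claw=[0.005,0.005,0.005,0.005],
  xyz=[
    [0,0,0.001],
    [0,0,0.001],
    [0,0,0.001],
    [0,0,0],
  ],
  twist=[
    [0,0,0],
    [0,0,0],
    [0,0,0],
    [0,0,0],
  ],
)

```text
clock: 13.2
position: [0.492, 0.1987, 0.1341]
tool_rot: [-3.142, -0.0, -3.108]
force: [-0.6, -0.2, -2.2]
grip_width: 0.0127
finger_force: 58.7
```

Call:
apply_moves(
  claw=[0.005,0.005,0.005],
  xyz=[
    [0,0,0.0005],
    [0,0,0.0005],
    [0,0,0],
  ],
  twist=[
    [0,0,0],
    [0,0,0],
    [0,0,0],
  ],
)

```text
clock: 13.5
position: [0.492, 0.1987, 0.1332]
tool_rot: [-3.142, -0.0, -3.108]
force: [-0.3, 0.6, -1.3]
grip_width: 0.0125
finger_force: 58.7
```

Call:
apply_moves(
  claw=[0.005,0.005,0.005],
  xyz=[
    [0,0,0.0005],
    [0,0,0.0005],
    [0,0,0],
  ],
  twist=[
    [0,0,0],
    [0,0,0],
    [0,0,0],
  ],
)

```text
clock: 13.8
position: [0.492, 0.1987, 0.1322]
tool_rot: [-3.142, -0.0, -3.108]
force: [1.2, 0.1, -2.9]
grip_width: 0.0127
finger_force: 58.7
```

Call:
apply_moves(
  claw=[0.005,0.005,0.005],
  xyz=[
    [0,0,0.0005],
    [0,0,0.0005],
    [0,0,0],
  ],
  twist=[
    [0,0,0],
    [0,0,0],
    [0,0,0],
  ],
)

```text
clock: 14.1
position: [0.492, 0.1987, 0.1312]
tool_rot: [-3.142, -0.0, -3.108]
force: [-0.4, 0.8, -1.4]
grip_width: 0.0128
finger_force: 58.7
```

Call:
apply_moves(
  claw=[0.005,0.005,0.005],
  xyz=[
    [0,0,0.0005],
    [0,0,0.0005],
    [0,0,0],
  ],
  twist=[
    [0,0,0],
    [0,0,0],
    [0,0,0],
  ],
)

```text
clock: 14.4
position: [0.4921, 0.1987, 0.1305]
tool_rot: [-3.141, 0.0, -3.109]
force: [-1.4, -1.1, 5.4]
grip_width: 0.0125
finger_force: 59.8
```

Call:
apply_moves(
  claw=[0.005,0.005,0.005],
  xyz=[
    [0,0,0.0003],
    [0,0,0.0002],
    [0,0,0],
  ],
  twist=[
    [0,0,0],
    [0,0,0],
    [0,0,0],
  ],
)

```text
clock: 14.7
position: [0.4921, 0.1988, 0.1303]
tool_rot: [-3.141, 0.0, -3.108]
force: [-4.4, -2.1, 11.6]
grip_width: 0.0128
finger_force: 60.5
```

Call:
apply_moves(
  claw=[0.005,0.005,0.005],
  xyz=[
    [0,0,0.0003],
    [0,0,0.0002],
    [0,0,0],
  ],
  twist=[
    [0,0,0],
    [0,0,0],
    [0,0,0],
  ],
)

```text
clock: 15.0
position: [0.4921, 0.1988, 0.1301]
tool_rot: [-3.141, 0.001, -3.108]
force: [-5.3, -3.3, 17.9]
grip_width: 0.0125
finger_force: 61.4
```

Call:
apply_moves(
  claw=[0.005,0.005,0.005],
  xyz=[
    [0,0,-0.0005],
    [0,0,-0.0003],
    [0,0,0],
  ],
  twist=[
    [0,0,0],
    [0,0,0],
    [0,0,0],
  ],
)

```text
clock: 15.3
position: [0.4921, 0.1988, 0.1305]
tool_rot: [-3.141, 0.0, -3.108]
force: [-2.3, -1.3, 7.3]
grip_width: 0.0126
finger_force: 59.8
```

```bash
cat > o.py <<'E'
from h import *
s=bot.observe();print(s['clock'],'p',np.round(s['position'],4),'yaw',round(s['tool_rot'][2],3),'F',np.round(s['force'],1),'M',np.round(s['moment'],3),'q7',round(s['qpos'][6],2),'w',round(s['grip_width'],4))
E
python3 o.py
```

```text
15.3 p [0.4921 0.1988 0.1305] yaw -3.108 F [-2.3 -1.3  7.3] M [-0.306  0.513  0.016] q7 0.6 w 0.0126
```

Call:
apply_moves(
  claw=[0.005,0.005,0.005,0.005,0.005,0.005],
  xyz=[
    [0,0,-0.0003],
    [0,0,0],
    [0,0,0],
    [0,0,0],
    [0,0,0],
    [0,0,0],
  ],
  twist=[
    [0,0,0],
    [0,0,0.05],
    [0,0,0.05],
    [0,0,0.05],
    [0,0,0.05],
    [0,0,0],
  ],
)

```text
clock: 15.9
position: [0.4922, 0.1989, 0.1306]
tool_rot: [3.141, 0.0, 2.974]
force: [-0.7, 0.3, 1.6]
grip_width: 0.0126
finger_force: 59.3
```

```bash
python3 o.py
```

```text
15.9 p [0.4922 0.1989 0.1306] yaw 2.974 F [-0.7  0.3  1.6] M [ 0.03   0.047 -0.013] q7 0.43 w 0.0126
```

Call:
apply_moves(
  claw=[0.005,0.005,0.005,0.005,0.005],
  xyz=[
    [0,0,0],
    [0,0,0],
    [0,0,0],
    [0,0,0],
    [0,0,0],
  ],
  twist=[
    [0,0,0.04],
    [0,0,0.04],
    [0,0,0.04],
    [0,0,0.03],
    [0,0,0],
  ],
)

```text
clock: 16.4
position: [0.4922, 0.1989, 0.1305]
tool_rot: [3.141, 0.0, 2.825]
force: [-0.3, -0.2, 4.0]
grip_width: 0.0129
finger_force: 59.5
```

```bash
python3 o.py
```

```text
16.4 p [0.4922 0.1989 0.1305] yaw 2.825 F [-0.3 -0.2  4. ] M [ 0.098 -0.054 -0.108] q7 0.3 w 0.0129
```

Call:
apply_moves(
  claw=[0.005,0.005],
  xyz=[
    [0,0,0],
    [0,0,0],
  ],
  twist=[
    [0,0,0.03],
    [0,0,0],
  ],
)

```text
clock: 16.6
position: [0.4921, 0.1988, 0.1305]
tool_rot: [3.141, 0.0, 2.794]
force: [0.0, -0.0, 4.7]
grip_width: 0.013
finger_force: 59.6
```

```bash
python3 o.py
```

```text
16.6 p [0.4921 0.1988 0.1305] yaw 2.794 F [ 0.  -0.   4.7] M [ 0.052 -0.034 -0.016] q7 0.27 w 0.013
```

Call:
apply_moves(
  claw=[0.005,0.005,0.005],
  xyz=[
    [0,0,0],
    [0,0,0],
    [0,0,0],
  ],
  twist=[
    [0,0,0.03],
    [0,0,0.02],
    [0,0,0],
  ],
)

```text
clock: 16.9
position: [0.4921, 0.1988, 0.1305]
tool_rot: [3.141, 0.0, 2.744]
force: [-0.1, 0.1, 5.4]
grip_width: 0.0126
finger_force: 59.7
```

```bash
python3 o.py
```

```text
16.9 p [0.4921 0.1988 0.1305] yaw 2.744 F [-0.1  0.1  5.4] M [ 0.02  -0.058 -0.004] q7 0.23 w 0.0126
```

Call:
apply_moves(
  claw=[0.005,0.005,0.005,0.005],
  xyz=[
    [0,0,-0.0002],
    [0,0,0],
    [0,0,0],
    [0,0,0],
  ],
  twist=[
    [0,0,0.03],
    [0,0,0.03],
    [0,0,0.02],
    [0,0,0],
  ],
)

```text
clock: 17.3
position: [0.492, 0.1987, 0.1306]
tool_rot: [-3.141, 0.0, 2.664]
force: [0.7, -0.2, 3.3]
grip_width: 0.0129
finger_force: 59.4
```

```bash
python3 o.py
```

```text
17.3 p [0.492  0.1987 0.1306] yaw 2.664 F [ 0.7 -0.2  3.3] M [-0.069 -0.078 -0.125] q7 0.17 w 0.0129
```

Call:
apply_moves(
  claw=[0.005,0.005,0.005],
  xyz=[
    [0,0,0],
    [0,0,0],
    [0,0,0],
  ],
  twist=[
    [0,0,0.03],
    [0,0,0.02],
    [0,0,0],
  ],
)

```text
clock: 17.6
position: [0.492, 0.1987, 0.1306]
tool_rot: [-3.142, 0.0, 2.614]
force: [0.8, 0.9, 3.4]
grip_width: 0.0129
finger_force: 59.4
```

```bash
python3 o.py
```

```text
17.6 p [0.492  0.1987 0.1306] yaw 2.614 F [0.8 0.9 3.4] M [ 0.003 -0.041 -0.059] q7 0.12 w 0.0129
```

Turned 0.56 rad so far and still free. Continuing in small steps.

Call:
apply_moves(
  claw=[0.005,0.005,0.005],
  xyz=[
    [0,0,0],
    [0,0,0],
    [0,0,0],
  ],
  twist=[
    [0,0,0.03],
    [0,0,0.02],
    [0,0,0],
  ],
)

```text
clock: 17.9
position: [0.492, 0.1987, 0.1306]
tool_rot: [-3.142, 0.0, 2.564]
force: [0.7, -0.1, 2.5]
grip_width: 0.0128
finger_force: 59.3
```

```bash
python3 o.py
```

```text
17.9 p [0.492  0.1987 0.1306] yaw 2.564 F [ 0.7 -0.1  2.5] M [-0.039 -0.045 -0.081] q7 0.08 w 0.0128
```

Call:
apply_moves(
  claw=[0.005,0.005,0.005],
  xyz=[
    [0,0,0],
    [0,0,0],
    [0,0,0],
  ],
  twist=[
    [0,0,0.03],
    [0,0,0.02],
    [0,0,0],
  ],
)

```text
clock: 18.2
position: [0.492, 0.1987, 0.1306]
tool_rot: [-3.142, 0.0, 2.514]
force: [-0.1, -0.3, 2.6]
grip_width: 0.0127
finger_force: 59.3
```

```bash
python3 o.py
```

```text
18.2 p [0.492  0.1987 0.1306] yaw 2.514 F [-0.1 -0.3  2.6] M [ 0.039 -0.006 -0.097] q7 0.04 w 0.0127
```

Call:
apply_moves(
  claw=[0.005,0.005,0.005],
  xyz=[
    [0,0,0],
    [0,0,0],
    [0,0,0],
  ],
  twist=[
    [0,0,0.02],
    [0,0,0.02],
    [0,0,0],
  ],
)

```text
clock: 18.5
position: [0.492, 0.1987, 0.1306]
tool_rot: [-3.142, 0.0, 2.474]
force: [0.6, 0.5, 3.1]
grip_width: 0.0124
finger_force: 59.3
```

```bash
python3 o.py
```

```text
18.5 p [0.492  0.1987 0.1306] yaw 2.474 F [0.6 0.5 3.1] M [-0.037 -0.008 -0.088] q7 0.01 w 0.0124
```

Call:
apply_moves(
  claw=[0.005,0.005,0.005],
  xyz=[
    [0,0,0],
    [0,0,0],
    [0,0,0],
  ],
  twist=[
    [0,0,0.02],
    [0,0,0.02],
    [0,0,0],
  ],
)

```text
clock: 18.8
position: [0.492, 0.1987, 0.1306]
tool_rot: [-3.142, 0.0, 2.434]
force: [0.0, 0.5, 2.3]
grip_width: 0.0126
finger_force: 59.3
```

```bash
python3 o.py
```

```text
18.8 p [0.492  0.1987 0.1306] yaw 2.434 F [0.  0.5 2.3] M [-0.059  0.001 -0.077] q7 -0.03 w 0.0126
```

Call:
apply_moves(
  claw=[0.005,0.005,0.005],
  xyz=[
    [0,0,0],
    [0,0,0],
    [0,0,0],
  ],
  twist=[
    [0,0,0.02],
    [0,0,0.02],
    [0,0,0],
  ],
)

```text
clock: 19.1
position: [0.492, 0.1987, 0.1306]
tool_rot: [-3.142, 0.0, 2.394]
force: [0.6, 0.8, 2.0]
grip_width: 0.0128
finger_force: 59.3
```

```bash
python3 o.py
```

```text
19.1 p [0.492  0.1987 0.1306] yaw 2.394 F [0.6 0.8 2. ] M [ 0.018 -0.035 -0.1  ] q7 -0.06 w 0.0128
```

Call:
apply_moves(
  claw=[0.005,0.005,0.005],
  xyz=[
    [0,0,0],
    [0,0,0],
    [0,0,0],
  ],
  twist=[
    [0,0,0.02],
    [0,0,0.02],
    [0,0,0],
  ],
)

```text
clock: 19.4
position: [0.4921, 0.1988, 0.1305]
tool_rot: [3.141, -0.0, 2.354]
force: [1.8, 0.7, -0.3]
grip_width: 0.0125
finger_force: 58.9
```

```bash
python3 - <<'E'
exec(open('o.py').read())
f=bot.grab_frame('wrist');im=f['img'][:,:,::-1]
cv2.imwrite('pics/w4.png',im[60:400,180:500])
E
```

```text
19.4 p [0.4921 0.1988 0.1305] yaw 2.354 F [ 1.8  0.7 -0.3] M [ 0.172 -0.293 -0.005] q7 -0.09 w 0.0125
```

View pics/w4.png

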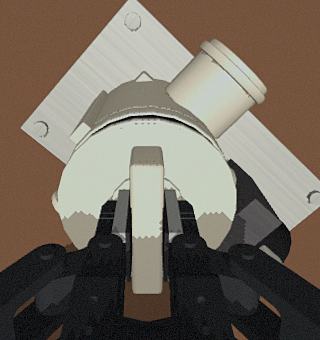

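At 0.82 rad the ramps begin to bite: Fz has dropped and Mz is rising. The picture shows the flange flat on the mouth, bar at (147,215) between the pads. Smaller steps from here, following the filter down.

Call:
apply_moves(
  claw=[0.005,0.005],
  xyz=[
    [0,0,0.0001],
    [0,0,0],
  ],
  twist=[
    [0,0,0.025],
    [0,0,0],
  ],
)

```text
clock: 19.65
position: [0.4921, 0.1989, 0.1305]
tool_rot: [3.141, -0.0, 2.329]
force: [2.4, 2.2, -1.5]
grip_width: 0.0125
finger_force: 58.8
```

```bash
python3 o.py
```

```text
19.65 p [0.4921 0.1989 0.1305] yaw 2.329 F [ 2.4  2.2 -1.5] M [ 0.389 -0.416  0.115] q7 -0.12 w 0.0125
```

Call:
apply_moves(
  claw=[0.005,0.005],
  xyz=[
    [0,0,0.0001],
    [0,0,0],
  ],
  twist=[
    [0,0,0.025],
    [0,0,0],
  ],
)

```text
clock: 19.85
position: [0.4921, 0.1988, 0.1304]
tool_rot: [3.141, -0.0, 2.304]
force: [3.0, 1.9, -2.5]
grip_width: 0.0127
finger_force: 58.7
```

```bash
python3 o.py
```

```text
19.85 p [0.4921 0.1988 0.1304] yaw 2.304 F [ 3.   1.9 -2.5] M [ 0.529 -0.537  0.242] q7 -0.14 w 0.0127
```

Call:
apply_moves(
  claw=[0.005,0.005,0.005],
  xyz=[
    [0,0,0.0001],
    [0,0,0],
    [0,0,0],
  ],
  twist=[
    [0,0,0.015],
    [0,0,0],
    [0,0,0],
  ],
)

```text
clock: 20.15
position: [0.4921, 0.1989, 0.1303]
tool_rot: [3.141, -0.0, 2.29]
force: [3.6, 2.6, -2.3]
grip_width: 0.0126
finger_force: 58.8
```

```bash
python3 o.py
```

```text
20.15 p [0.4921 0.1989 0.1303] yaw 2.29 F [ 3.6  2.6 -2.3] M [ 0.574 -0.553  0.273] q7 -0.15 w 0.0126
```

Twist is about 0.3 N m, so I stop here and let go.

Call:
apply_moves(
  claw=[0.016,0.02,0.03,0.04,0.05,0.06,0.06,0.06],
  xyz=[
    [0,0,0],
    [0,0,0],
    [0,0,0],
    [0,0,0],
    [0,0,0],
    [0,0,0],
    [0,0,0],
    [0,0,0],
  ],
  twist=[
    [0,0,0],
    [0,0,0],
    [0,0,0],
    [0,0,0],
    [0,0,0],
    [0,0,0],
    [0,0,0],
    [0,0,0],
  ],
)

```text
clock: 20.95
position: [0.492, 0.1987, 0.1303]
tool_rot: [-3.142, -0.0, 2.29]
force: [-0.6, 0.0, 0.4]
grip_width: 0.0601
finger_force: 0.0
```

Call:
apply_moves(
  claw=[0.06,0.06,0.06,0.06,0.06,0.06,0.06,0.06],
  xyz=[
    [0,0,-0.005],
    [0,0,-0.01],
    [0,0,-0.02],
    [0,0,-0.02],
    [0,0,-0.02],
    [0,0,-0.02],
    [0,0,-0.02],
    [0,0,0],
  ],
  twist=[
    [0,0,0],
    [0,0,0],
    [0,0,0],
    [0,0,0],
    [0,0,0],
    [0,0,0],
    [0,0,0],
    [0,0,0],
  ],
)

```text
clock: 21.75
position: [0.4929, 0.1993, 0.2484]
tool_rot: [3.138, 0.001, 2.29]
force: [0.4, 0.4, -0.5]
grip_width: 0.06
finger_force: 0.0
```

```bash
python3 - <<'E'
exec(open('o.py').read())
f=shot('wrist','w5.png')
E
```

```text
21.75 p [0.4929 0.1993 0.2484] yaw 2.29 F [ 0.4  0.4 -0.5] M [ 0.021 -0.001 -0.047] q7 -0.04 w 0.06
```

View pics/w5.png

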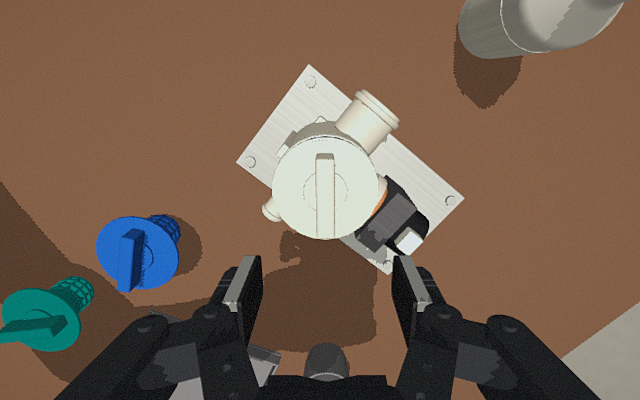

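The filter sits square in the pump's mouth, flange centred at (327,188), and the bar is still along the tool (325,153 to 325,237), so it did not spring back. With the fingers off, Mz reads -0.05, so the final twist was about 0.32 N m. Handing in.

```bash
python3 -c "
from workcell import bot
print(bot.job_done())"
```

```text
the job is handed in; nothing more can be done
None
```

The job is handed in but no verdict came back: the filter sits in the pump's mouth, turned clockwise about 0.88 rad to roughly 0.3 N m and released, with the bottle, cup and screwdriver untouched.

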